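# Index the sample carousel to the next jar

### The arm

A 6-joint arm with a two-finger parallel gripper is mounted at the origin on the work surface. World frame = base frame: x ahead of the robot, y to its left, z up, the work surface at z = 0. Lengths are in m, angles in rad, forces in N, time in s.
With the tool pointing down it reaches from about 0.225 to 0.875 m from the base axis. Payload 3.4 kg.
Tool frame: the origin (TCP) lies at the very end of the fingers, on their centre line; the grasp point (between the pads) lies 19 mm behind it; z points along the fingers, y is the direction in which the jaws open and shut (so a half turn about z gives the same grasp; the last joint's range is limited). The gripper opens to 85 mm and grips with 20 to 120 N. Pads are 22 mm wide; open, the fingers measure 114 mm over their backs; the gripper's body (76 mm by 85 mm) begins 54 mm behind the grasp point. The pads swing forward as they close: fully open they stand 13 mm farther back than shut.
Start: joints at [-0.121, 0.276, 1.505, -0, 1.361, -0.121], TCP at [0.575, -0, 0.231] pointing down, gripper open.
Joint ranges: [-2.89, 2.89], [-0.75, 2.08], [0.22, 2.7], [-1.18, 4.32], [0.11, 2.71], [-2.7, 2.7]. Speed limits (rad/s): [2.57, 2.57, 3.14, 3.14, 3.14, 3.14].

### API

Orientations are given as a unit quaternion [w, x, y, z].
In Python, from rig import telemetry, imaging, manip, finder gives the robot as it stands.
- The arm moves only by the tool arm_command, never from a script. Its argument "steps" is a list of rows, each a list of 3 entries, a list of its own where there are three numbers: the turn, a rotation vector about the world's x, y, z in rad, then the shift along the world's x, y, z in mm, then the closure in counts, from 0 (fully open) to 255 (shut). In form: [[[rx, ry, rz], [dx, dy, dz], grip], ...]. A call has 1 to 20 rows; each row shifts and turns the commanded pose from where the row before left it; what a row does not reach is not made up. A row lasts 1/8 s, in which the tool goes at most 62.5 mm and 10.7 degrees, less where a joint would pass 70% of its speed; a pose out of reach is approached as far as the arm can. A call is refused whole if a number of a shift passes 62.5 or a number of a turn 0.188, either way. A call with a gripper value outside its range is refused whole. The fingers move at their own pace and stop on an object; "newtons" is the grip in N (left out, the last holds). Time passes only in rows, so rows that do not move let the fingers close. It gives the time, the measured TCP pose, the force and the opening at its end, in the units of the state.
- telemetry.get_state(): the state, without advancing time (a new reading comes with each control period).
- imaging.get_image(name): name is "scene" or "side" or "wrist"; returns the picture (420x560x3 uint8, blue, green, red); there is no depth.
- imaging.camera_params(name): a dict with "intrinsics" (3x3 intrinsics, pixels), "R" (3x3) and "t" (3): a world point X has camera coordinates R X + t. Camera axes: x right, y down, z forward; pixel columns grow to the right and rows downward; lengths in m; the calibration is good to about 2 mm. A picture is of the moment at which its call begins: read the wrist's pose just before it. camera_params takes no time and is no camera call; for the wrist camera it gives the pose at the moment of the call.
- manip.sign_off(): hands the job in, once; it reports no verdict.
Trained networks look in the newest picture that a camera, given by its name, has taken for a name from the list of things; names that differ only in an ending like _2 or _b are one class to them, and where a whole thing is asked for, a point or a joint stands for the part that bears it (a point fixed in the world has none). Each returns a list of dicts, best first, with "score" (0 to 1); they miss things now and then, are a little off and sometimes report something else, mostly with a low value. They report only what shows in the picture. A call takes as long as a camera call. They do not tell look-alikes from the thing itself.
- finder.cut_out(camera, thing): "pixels" (420x560 bool, what is visible of it) and "extent" ([left, top, width, height] in pixels, round what is visible of it).
The state is a dict: "clock": time; "qpos": joint angles; "qd": joint speeds; "effort": joint torques, N m; "position": TCP position; "ee_rot": TCP orientation; "contact_force": force on the tool from outside, world axes, zero at the start; "moment": the same for the moment, N m; "width": finger opening in m.
Only numpy, scipy, OpenCV 4.12 (cv2) and the standard library are available. Lean on these libraries where they do the work, as an engineer would, in place of code of your own. Each camera call takes 0.05 s, during which the arm holds its last target.

### The job

Bring the jar with the orange lid under the camera: pull the green index knob up until its pin is clear, swing the carousel round by it, and let the sprung pin drop fully home in that jar's stop hole, so that the carousel is locked. The stops are clamped by hand, so let the pin ride on the ring and feel for the hole; never wrench the carousel against the pin or press the pin hard on the ring. Leave all jars upright in their cups and everything else on the bench as it is.

Things in the scene. Friction and masses are not known exactly. Their poses are not given: they have to be found in the camera images.
- stand: The fixed stand; origin on the turning axis at bench height, x level towards the camera post, z up. Round foot (radius 142 mm), on it the flat aluminium stop ring (outer radius 136 mm, top 34 mm up). The three stop holes lie on a circle of 115 mm radius: the home stop at local -x, and one each way from it in a brass block clamped by hand, 0.69 to 0.99 rad from home, each different, not measured.
- turn_axis (a point): Point on the carousel's vertical turning axis at the height of its plate's top (46 mm above the bench); the plate has radius 100 mm. Axes as the stand's: x towards the camera post, z up; fixed.
- carousel (a joint): Angle of the turning plate in rad: 0 at the home stop, where it starts (knob at local -x of turn_axis); positive anticlockwise seen from above; limits -1.3 and 1.3. Light drag of about 0.12 N m. It turns freely only with the pin clear of a hole; with the pin home it has under 1 mm of play at the pin.
- plunger (a joint): Lift of the sprung index pin and its knob, in m: 0 fully home in a hole, about 0.0075 when the pin's nose rides on the flat of the ring, 0.016 at the end of its travel. A spring pushes it down with about 6 N at 0, 9 N at 0.0075 and 12 N at 0.016. It snaps down when let go. Holes are 9.5 mm wide, the round-nosed pin 8 mm; between holes the ring is flat and smooth.
- knob_centre (a point): Centre of the green round knob on top of the index pin (28 mm diameter, 26 mm tall, axis vertical), carried by a lug of the turning plate 115 mm from the axis. Pin home: knob centre 83 mm above the bench. Below it a steel sleeve of 17 mm diameter with a 25 mm nut at its foot, on the lug's top 48 mm above the bench. It rises with the pin and goes round with the plate.
- camera_spot (a point): Fixed point under the camera's lens, 68 mm from the turning axis along its x, at half the height of a jar on the plate (72 mm above the bench). The camera head (radius 25 mm) hangs above, underside 164 mm above the bench; its post (222 mm tall) stands 168 mm from the axis.
- orange_jar_centre (a point): Centre (half-way up) of the sample jar with the orange lid: 39 mm diameter, lid 42 mm, 52 mm tall, 50 g, standing loose in a 14 mm high cup of the turning plate, 68 mm from the turning axis; it is one step (48 degrees) to the one or the other side of the jar under the camera.
- white_jar_centre (a point): Centre of the like jar with a white lid, under the camera at the start, in its cup on the plate.
- blue_jar_centre (a point): Centre of the like jar with a blue lid, one step to the other side, in its cup on the plate.
- tub_centre (a point): Centre (half-way up) of an open white plastic tub, 90 mm across, 100 mm tall, standing on the bench: a bystander.
- scraper_grip (a point): Handle of a blue-handled scraper, 200 mm long, lying on the bench: a bystander.
- grey_jar_centre (a point): Centre of a like jar with a grey lid, standing on the bench: a bystander.
Mind the look-alikes: they are no part of the job. Leave any pink look-alike of the part that bears orange_jar_centre alone.

How it is judged:
By the outcome, as a careful person would: the job done as asked, in the order asked, and still so for the second after the job is handed in, with the robot touching nothing.
It also fails if it takes over 40 s, if anything falls off the work surface, if the arm or the gripper's body presses on something with over 40 N, if the wrist force passes 120 N, or if a joint passes its speed limit or range.

## Working session

There is one attempt and no reset: what is moved stays moved. The work goes in short steps, Python scripts to look and compute and a tool call to move; the robot and the scene stay as the last step left them, time stands still between calls to the robot, and variables do not carry over. Pictures are saved under pics/ and viewed, and the job is handed in when it is done.

Besides the shell and the picture viewer there is one more tool, called after "Call:" by a JSON object that holds its "fn" and its "kwargs", one argument or row to a line. arm_command: Moves the arm, as the interface text tells. Its arguments: {"type":"object","properties":{"steps":{"type":"array"},"newtons":{"type":"number"}},"required":["steps"]}

```bash
mkdir -p pics
python3 - <<'E'
from rig import telemetry, imaging
import cv2
for n in ("scene","side","wrist"):
    im=imaging.get_image(n); cv2.imwrite(f"pics/{n}0.png",im)
    p=imaging.camera_params(n); print(n,p)
print(telemetry.get_state())
E
```

```text
scene {'intrinsics': array([[405.09561477,   0.        , 277.64967358],
       [  0.        , 405.09561477, 210.6037682 ],
       [  0.        ,   0.        ,   1.        ]]), 'R': array([[-0.75666678,  0.65365135, -0.01397514],
       [ 0.4693906 ,  0.5282389 , -0.70755645],
       [-0.45511301, -0.54194426, -0.70651863]]), 't': array([ 0.51030409, -0.2225651 ,  1.42334749])}
side {'intrinsics': array([[472.63934572,   0.        , 281.53083909],
       [  0.        , 472.63934572, 212.20772181],
       [  0.        ,   0.        ,   1.        ]]), 'R': array([[ 0.93646606, -0.35075524,  0.00143795],
       [-0.21771018, -0.58445939, -0.78167097],
       [ 0.27501561,  0.73169528, -0.62368937]]), 't': array([-0.59328177,  0.20174002,  1.05743117])}
wrist {'intrinsics': array([[321.319878  ,   0.        , 283.35208786],
       [  0.        , 321.319878  , 207.04269175],
       [  0.        ,   0.        ,   1.        ]]), 'R': array([[ 9.99999037e-01, -1.07811026e-03, -8.74135028e-04],
       [-7.96798199e-04, -9.61599072e-01,  2.74456899e-01],
       [-1.13646223e-03, -2.74455939e-01, -9.61599005e-01]]), 't': array([-0.57501645, -0.03511774,  0.37888234])}
{'clock': 0.15, 'qpos': array([-1.21009517e-01,  2.76442802e-01,  1.50580685e+00,  1.95570978e-05,
        1.36069838e+00, -1.21005603e-01]), 'qd': array([-4.19929708e-04, -2.18234848e-03, -4.16577946e-03,  2.97137883e-05,
        1.77892582e-03, -2.57145234e-03]), 'effort': array([ 9.65923646e-04, -4.17143512e+01, -2.46032345e+01, -1.26433165e-04,
        7.58384820e-03, -3.43765259e-05]), 'position': array([5.74624394e-01, 4.18371025e-05, 2.30656515e-01]), 'ee_rot': array([-5.39436723e-04,  7.07109449e-01,  7.07103789e-01, -4.10321959e-04]), 'contact_force': array([-0.18876624,  0.67075295, -0.58292384]), 'moment': array([ 0.02215823, -0.02966149, -0.01363095]), 'width': 0.08545628464110326}
```

View pics/scene0.png

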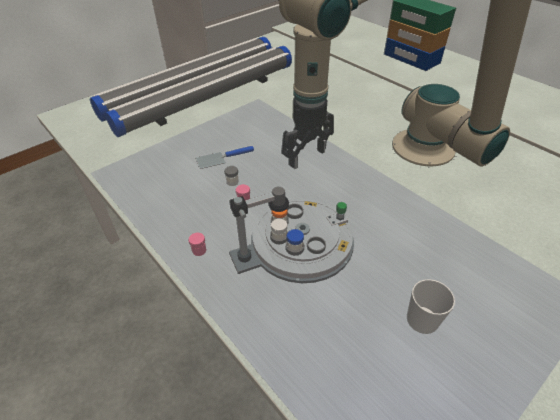

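View pics/side0.png

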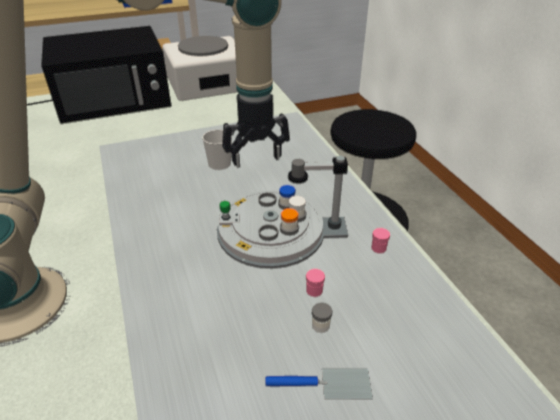

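View pics/wrist0.png

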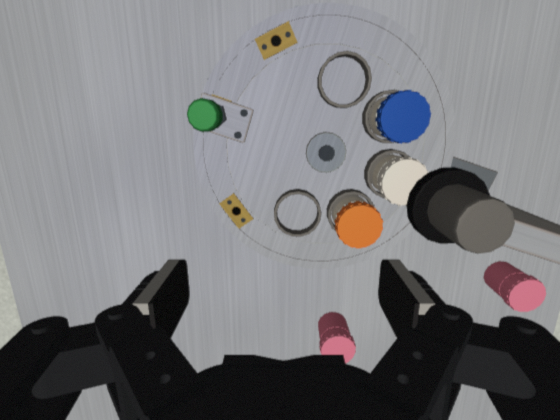

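The wrist picture shows the green knob at (205,115), the hub at (326,152) and brass stop blocks at (276,41) and (236,211). The orange lid is at (359,225), white at (404,182) under the camera, and blue at (404,116). There are two pink look-alikes on the bench, at (337,340) and (515,287). Next I'll confirm with an enlarged crop and measure.

```bash
cat > h.py <<'E'
import numpy as np
def ray(p,uv,z):
    K,R,t=p["intrinsics"],np.array(p["R"]),np.array(p["t"])
    d=R.T@np.linalg.inv(K)@np.array([uv[0],uv[1],1.]); c=-R.T@t
    return c+d*(z-c[2])/d[2]
def proj(p,X):
    q=np.array(p["R"])@X+p["t"]; q=p["intrinsics"]@q; return q[:2]/q[2]
E
python3 - <<'E'
import cv2
im=cv2.imread("pics/wrist0.png")
c=im[0:270,180:460]; cv2.imwrite("pics/crop0.png",cv2.resize(c,None,fx=2.2,fy=2.2,interpolation=cv2.INTER_CUBIC))
from rig import imaging
from h import *
p=imaging.camera_params("wrist")
for n,uv,z in [("hub",(326,152),.05),("holeB",(236,211),.04),("holeA",(276,41),.04),("knobtop",(205,115),.096),("orange",(359,225),.098),("white",(404,182),.098),("blue",(404,116),.098)]:
    print(n,ray(p,uv,z))
from rig import finder
for t in ("knob_centre","orange_jar_centre","tub_centre"):
    for r in finder.cut_out("wrist",t): print(t,r["score"],r["extent"])
E
```

```text
hub [0.61765933 0.03436377 0.05      ]
holeB [ 0.52372752 -0.02999519  0.04      ]
holeA [0.56828447 0.13683387 0.04      ]
knobtop [0.51011963 0.06993324 0.096     ]
orange [ 0.64359609 -0.02599773  0.098     ]
white [0.68030403 0.01359234 0.098     ]
blue [0.67466028 0.06896111 0.098     ]
knob_centre 0.6 [190.1, 99.7, 31.7, 33.5]
orange_jar_centre 0.98 [483.4, 263.1, 63.2, 48.0]
orange_jar_centre 0.81 [318.9, 312.7, 36.9, 50.7]
orange_jar_centre 0.68 [329.9, 193.1, 52.4, 57.0]
tub_centre 0.54 [188.1, 99.4, 33.5, 30.7]
tub_centre 0.17 [369.2, 90.3, 64.3, 53.5]
```

View pics/crop0.png

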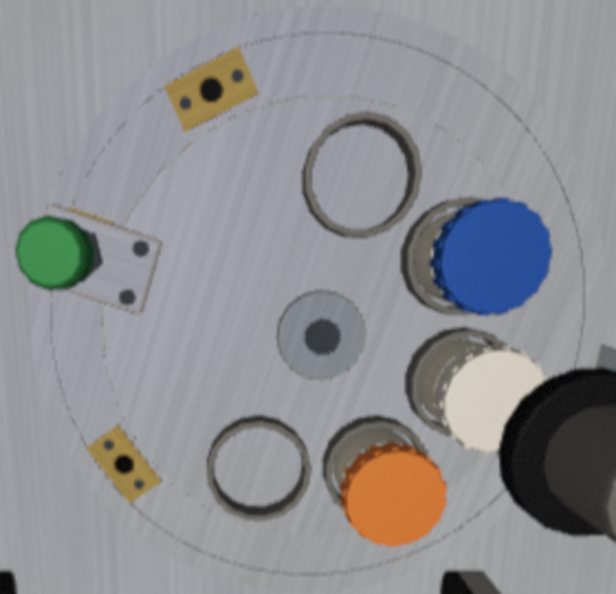

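```bash
cat >> h.py <<'E'
import cv2
from scipy.optimize import least_squares
def green(im):
    h=cv2.cvtColor(im,cv2.COLOR_BGR2HSV); m=cv2.inRange(h,(45,110,40),(80,255,255))
    n,l,s,c=cv2.connectedComponentsWithStats(m); k=1+np.argmax(s[1:,4]); return s[k],c[k],(l==k)
def cyl(x,y,z0,z1,r):
    a=np.linspace(0,2*np.pi,40,endpoint=False)
    return np.array([[x+r*np.cos(t),y+r*np.sin(t),z] for z in(z0,z1) for t in a])
def cen(p,x,y,zc):
    q=np.array([proj(p,X) for X in cyl(x,y,zc-.013,zc+.013,.014)],np.float32)
    h=cv2.convexHull(q); m=cv2.moments(h); return np.array([m['m10'],m['m01']])/m['m00'], h.reshape(-1,2)
E
python3 - <<'E'
from h import *
from rig import imaging
P={n:imaging.camera_params(n) for n in("scene","side","wrist")}
C={}
for n in P:
    s,c,m=green(cv2.imread(f"pics/{n}0.png")); C[n]=c; print(n,s,c)
for names in (["wrist"],["scene"],["side"],list(P)):
    f=lambda v:np.concatenate([cen(P[n],v[0],v[1],.083)[0]-C[n] for n in names])
    r=least_squares(f,[.51,.07]); print(names,r.x,r.fun)
# circle fit: axis xy, angles
p=P["wrist"]
for z in (.034,.036,.038,.04):
    A=ray(p,(180+211/2.2,90/2.2),z)[:2];B=ray(p,(180+124/2.2,464/2.2),z)[:2];Kn=r.x
    f=lambda v:[np.hypot(*(q-v))-.115 for q in(A,B,Kn)]
    g=least_squares(f,[.617,.034]); a=[np.arctan2(*(q-g.x)[::-1])for q in(A,B,Kn)]
    print(z,g.x,np.round(g.fun,4),np.degrees(a),A,B)
E
```

```text
scene [392   0  63  33 843] [426.14472123  11.22538553]
side [220 201  10  12  92] [224.56521739 206.34782609]
wrist [188  99  34  32 866] [204.34988453 114.62586605]
['wrist'] [0.50778453 0.07000212] [-2.30598499e-06  3.21761462e-07]
['scene'] [-0.90984826 -0.64003428] [ 0.01555467 -0.0563379 ]
['side'] [0.50601421 0.07104408] [2.19146301e-06 4.99589675e-07]
['scene', 'side', 'wrist'] [0.46764653 0.05908592] [-78.33302395 188.30069641 -13.67295469   6.06200003 -44.89125524
  13.09064289]
0.034 [0.59472135 0.039272  ] [-0.0127 -0.0144  0.0136] [ 104.86877354 -135.02262345  171.13761634] [0.56847111 0.13814448] [ 0.5235601  -0.03183307]
0.036 [0.59515352 0.03925596] [-0.013  -0.0147  0.014 ] [ 105.13657793 -135.32138117  171.16014044] [0.56851276 0.13774097] [ 0.52386606 -0.03123622]
0.038 [0.59558785 0.03923817] [-0.0132 -0.0151  0.0145] [ 105.40672808 -135.62376316  171.18189828] [0.56855441 0.13733747] [ 0.52417202 -0.03063938]
0.04 [0.59602426 0.03921862] [-0.0135 -0.0154  0.0149] [ 105.67916504 -135.92975654  171.2028865 ] [0.56859606 0.13693397] [ 0.52447798 -0.03004254]
```

Run:
```python
from h import *
from rig import imaging
p=imaging.camera_params("wrist");Kn=np.array([.5075,.0703])
for z in (.034,.036,.038):
    A=ray(p,(180+211/2.2,90/2.2),z)[:2];B=ray(p,(180+124/2.2,464/2.2),z)[:2]
    f=lambda v:[np.hypot(*(q-v))-.115 for q in(A,B,Kn)]
    g=least_squares(f,[.617,.034]); a=[np.arctan2(*(q-g.x)[::-1])for q in(A,B,Kn)]
    print(z,g.x,np.round(g.fun,4),np.degrees(a),A,B)
for z in(.046,.05,.055):print(ray(p,(180+322/2.2,336/2.2),z))
# camera post base side view azimuth
```

```text
0.034 [0.6172     0.03436983] [-0.0004 -0.0003  0.0004] [ 115.15308467 -144.73989692  161.8647661 ] [0.56847111 0.13814448] [ 0.5235601  -0.03183307]
0.036 [0.61757853 0.03442924] [-0.0006 -0.0006  0.0008] [ 115.40441393 -144.98060548  161.95101354] [0.56851276 0.13774097] [ 0.52386606 -0.03123622]
0.038 [0.61795711 0.03448806] [-0.0009 -0.0008  0.0011] [ 115.65684214 -145.22261838  162.03648578] [0.56855441 0.13733747] [ 0.52417202 -0.03063938]
[0.61902801 0.03310455 0.046     ]
[0.6184975  0.03354962 0.05      ]
[0.61783437 0.03410595 0.055     ]
```

Call:
{"fn": "arm_command", "kwargs": {
  "steps": [
    [[0,0,0.18],[-9.6,10,-10],0],
    [[0,0,0.18],[-9.6,10,-10],0],
    [[0,0,0.18],[-9.6,10,-10],0],
    [[0,0,0.18],[-9.6,10,-10],0],
    [[0,0,0.18],[-9.6,10,-10],0],
    [[0,0,0.18],[-9.6,10,-10],0],
    [[0,0,0.175],[-9.6,10.2,-10],0],
    [[0,0,0],[0,0,0],0]
  ],
  "newtons": 20
}}

```text
clock: 1.3
position: [0.5066, 0.0706, 0.1607]
ee_rot: [-0.001, 0.158, 0.987, -0.0]
contact_force: [-0.2, 0.4, -0.4]
width: 0.0853
```

```bash
cat > look.py <<'E'
import sys
from h import *
from rig import imaging, telemetry
s=telemetry.get_state(); print("t",s["clock"],"pos",np.round(s["position"],4),"q",np.round(s["qpos"],3),"F",np.round(s["contact_force"],1),"M",np.round(s["moment"],2),"w",round(s["width"],4),"rot",np.round(s["ee_rot"],3))
tag=sys.argv[1]
z=float(sys.argv[2]) if len(sys.argv)>2 else .083
for n in sys.argv[3:] or ["wrist","side"]:
    p=imaging.camera_params(n); im=imaging.get_image(n); cv2.imwrite(f"pics/{n}{tag}.png",im)
    try:
        st,c,m=green(im); r=least_squares(lambda v:cen(p,v[0],v[1],z)[0]-c,[.5075,.07]); print(n,st,np.round(c,1),np.round(r.x,4))
    except Exception as e: print(n,e)
    if n=="side": cv2.imwrite(f"pics/side{tag}c.png",cv2.resize(im[120:290,180:380],None,fx=4,fy=3.5,interpolation=cv2.INTER_CUBIC)[:600,:800])
E
python3 look.py 1
```

```text
t 1.3 pos [0.5066 0.0706 0.1607] q [ 0.002  0.234  1.749  0.     1.16  -1.252] F [-0.2  0.4 -0.4] M [ 0.02 -0.02  0.04] w 0.0853 rot [-0.001  0.158  0.987 -0.   ]
wrist [ 264  197   38   42 1254] [282.6 217.7] [0.5072 0.0698]
side [220 201  10  12  93] [224.6 206.3] [0.5061 0.0713]
```

View pics/wrist1.png

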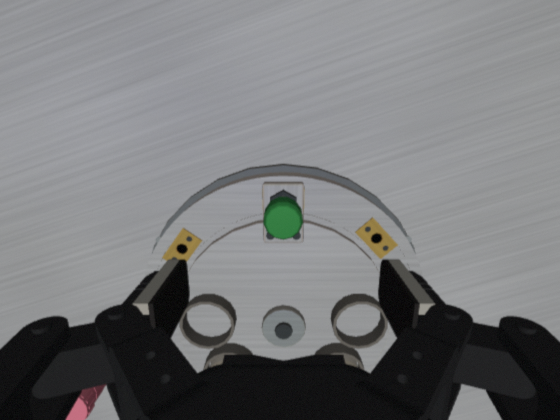

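The wrist view is aligned: the knob is at (283,218), centred between the pads, with the hub behind it at (284,325). I'll go down and narrow the jaws without touching it.

Call:
{"fn": "arm_command", "kwargs": {
  "steps": [
    [[0,0,0],[0.3,-0.3,-33],0],
    [[0,0,0],[0,0,-33],60],
    [[0,0,0],[0,0,-32],100],
    [[0,0,0],[0,0,0],140],
    [[0,0,0],[0,0,0],140],
    [[0,0,0],[0,0,0],140]
  ]
}}

```text
clock: 2.15
position: [0.5096, 0.0698, 0.0649]
ee_rot: [0.002, 0.158, 0.988, 0.0]
contact_force: [-0.2, 0.1, 0.4]
width: 0.0385
```

```bash
python3 look.py 2 .083
```

```text
t 2.15 pos [0.5096 0.0698 0.0649] q [ 1.000e-03  3.370e-01  1.879e+00  0.000e+00  9.220e-01 -1.254e+00] F [-0.2  0.1  0.4] M [-0.01 -0.04 -0.03] w 0.0385 rot [0.002 0.158 0.988 0.   ]
wrist [ 249  242   66   77 3956] [281.7 280.6] [0.5071 0.0697]
side attempt to get argmax of an empty sequence
```

View pics/wrist2.png

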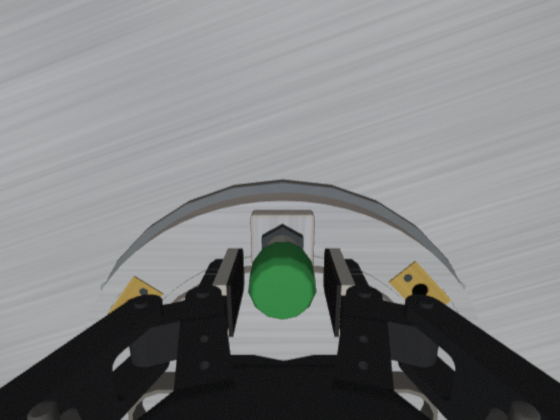

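View pics/side2c.png

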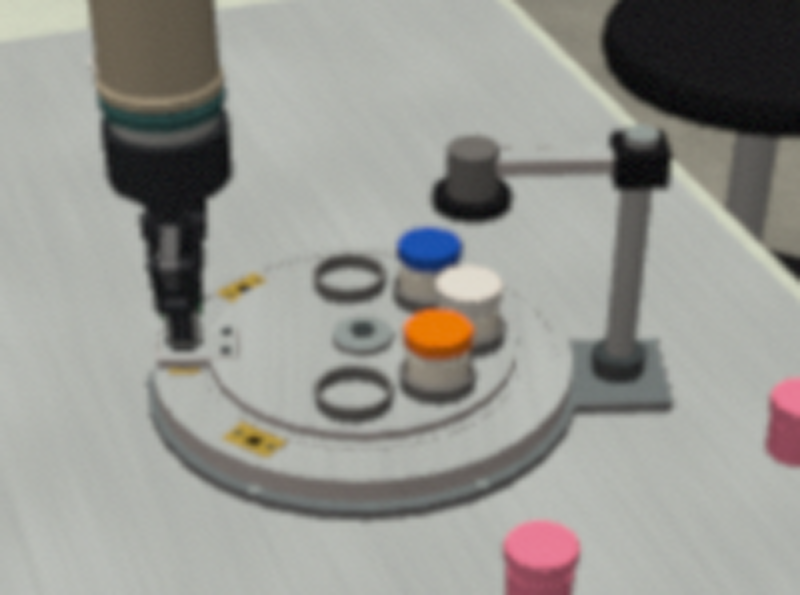

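Call:
{"fn": "arm_command", "kwargs": {
  "steps": [
    [[0,0,0],[0,0,0],160],
    [[0,0,0],[0,0,0],168],
    [[0,0,0],[0,0,0],174],
    [[0,0,0],[0,0,0],180]
  ],
  "newtons": 20
}}

```text
clock: 2.75
position: [0.5082, 0.0699, 0.0637]
ee_rot: [0.0, 0.157, 0.988, 0.0]
contact_force: [-0.5, 0.2, 3.4]
width: 0.0273
```

```bash
python3 look.py 3 .083 wrist
```

```text
t 2.75 pos [0.5082 0.0699 0.0637] q [ 1.000e-03  3.390e-01  1.881e+00  0.000e+00  9.220e-01 -1.254e+00] F [-0.5  0.2  3.4] M [-0.07  0.12 -0.  ] w 0.0273 rot [0.    0.157 0.988 0.   ]
wrist [ 249  246   69   78 4125] [283.3 284.9] [0.5072 0.07  ]
```

Call:
{"fn": "arm_command", "kwargs": {
  "steps": [
    [[0,0,0],[0,0,0],195],
    [[0,0,0],[0,0,3],195],
    [[0,0,0],[0,0,4],195],
    [[0,0,0],[0,0,4],195],
    [[0,0,0],[0,0,0],195]
  ],
  "newtons": 35
}}

```text
clock: 3.42
position: [0.5081, 0.0698, 0.0741]
ee_rot: [-0.0, 0.157, 0.988, -0.0]
contact_force: [2.8, 0.4, -10.9]
width: 0.0273
```

```bash
python3 look.py 4 .094
```

```text
t 3.425 pos [0.5081 0.0698 0.0741] q [ 1.000e-03  3.260e-01  1.868e+00  0.000e+00  9.480e-01 -1.254e+00] F [  2.8   0.4 -10.9] M [-0.05 -0.5  -0.05] w 0.0273 rot [-0.     0.157  0.988 -0.   ]
wrist [ 250  247   68   76 4097] [283.4 285. ] [0.5068 0.0701]
side attempt to get argmax of an empty sequence
```

View pics/wrist4.png

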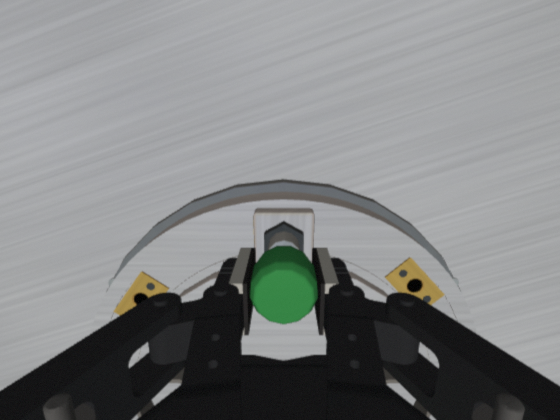

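```bash
cat > arc.py <<'E'
import numpy as np,sys
ax=np.array([.6173,.0344]); 
def arc(p,degs):
    v=np.array(p)-ax
    for d in degs:
        a=np.radians(d); R=np.array([[np.cos(a),-np.sin(a)],[np.sin(a),np.cos(a)]]); w=R@v
        print(round(a,4),np.round((w-v)*1000,2)); v=w
    print("end",v+ax,np.degrees(np.arctan2(v[1],v[0]))%360)
E
python3 -c "
from arc import *
arc([.5081,.0698],[1.5,3]+[4]*10+[2.5,1])"
```

```text
0.0262 [-0.89 -2.87]
0.0524 [-1.55 -5.81]
0.0698 [-1.59 -7.85]
0.0698 [-1.04 -7.94]
0.0698 [-0.48 -8.  ]
0.0698 [ 0.08 -8.01]
0.0698 [ 0.63 -7.99]
0.0698 [ 1.19 -7.92]
0.0698 [ 1.74 -7.82]
0.0698 [ 2.28 -7.68]
0.0698 [ 2.81 -7.5 ]
0.0698 [ 3.33 -7.29]
0.0436 [ 2.33 -4.43]
0.0175 [ 0.99 -1.74]
end [ 0.51792361 -0.02306419] 210.0385592358129
```

Half the swing first, then a force check.

Call:
{"fn": "arm_command", "kwargs": {
  "steps": [
    [[0,0,0.026],[-0.9,-2.9,0],195],
    [[0,0,0.052],[-1.5,-5.8,0],195],
    [[0,0,0.07],[-1.6,-7.8,0],195],
    [[0,0,0.07],[-1.0,-7.9,0],195],
    [[0,0,0.07],[-0.5,-8.0,0],195],
    [[0,0,0],[0,0,0],195]
  ]
}}

```text
clock: 4.28
position: [0.5025, 0.0372, 0.0742]
ee_rot: [-0.0, 0.014, 1.0, 0.0]
contact_force: [3.5, -0.1, -11.8]
width: 0.0268
```

```bash
python3 look.py 5 .093; python3 - <<'E'
E
```

```text
t 4.275 pos [0.5025 0.0372 0.0742] q [-0.064  0.314  1.887  0.     0.941 -1.607] F [  3.5  -0.1 -11.8] M [ 0.02 -0.43  0.12] w 0.0268 rot [-0.     0.014  1.     0.   ]
wrist [ 250  247   68   77 4104] [283.4 285. ] [0.5018 0.0369]
side [221 206   3   9  18] [221.8 209.8] [0.4933 0.0471]
```

View pics/side5c.png

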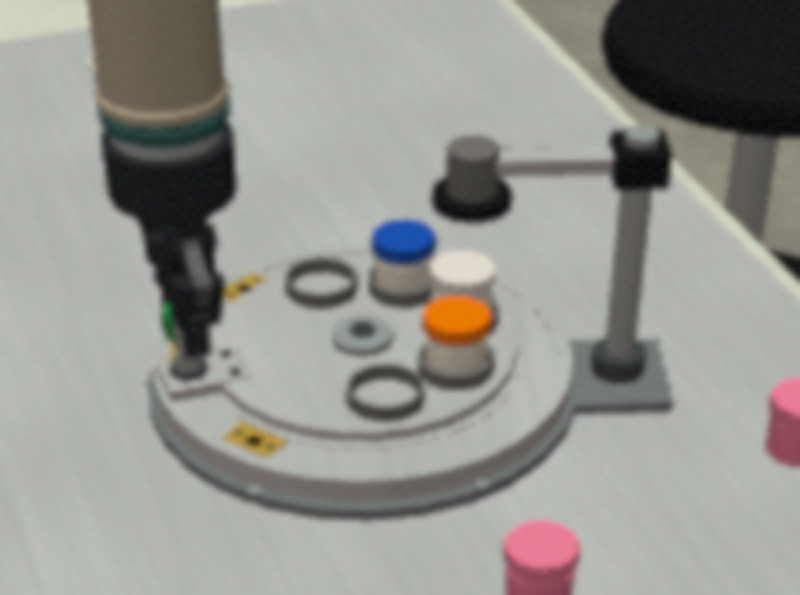

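The carousel turned anticlockwise and the orange jar is moving towards the camera. Forces are low, so I'll continue to about 10 mm before the hole.

Call:
{"fn": "arm_command", "kwargs": {
  "steps": [
    [[0,0,0.035],[0,-4.0,0],195],
    [[0,0,0.07],[0.3,-8.0,0],195],
    [[0,0,0.07],[0.9,-8.0,0],195],
    [[0,0,0.07],[1.5,-7.9,0],195],
    [[0,0,0.07],[2.0,-7.8,0],195],
    [[0,0,0.07],[2.5,-7.6,0],195],
    [[0,0,0.07],[3.1,-7.4,0],195],
    [[0,0,0.052],[2.7,-5.3,0],195],
    [[0,0,0.026],[1.4,-2.6,0],195],
    [[0,0,0],[0,0,0],195]
  ]
}}

```text
clock: 5.62
position: [0.5168, -0.0207, 0.0741]
ee_rot: [-0.0, -0.25, 0.968, 0.0]
contact_force: [2.9, 2.2, -10.9]
width: 0.0268
```

```bash
python3 look.py 6 .093
```

```text
t 5.625 pos [ 0.5168 -0.0207  0.0741] q [-1.750e-01  3.310e-01  1.859e+00  1.000e-03  9.520e-01 -2.251e+00] F [  2.9   2.2 -10.9] M [ 0.24 -0.43  0.12] w 0.0268 rot [-0.    -0.25   0.968  0.   ]
wrist [ 250  247   68   77 4098] [283.5 285. ] [ 0.5163 -0.0217]
side [232 217   8  14  85] [235.6 223.1] [ 0.5109 -0.0142]
```

View pics/wrist6.png

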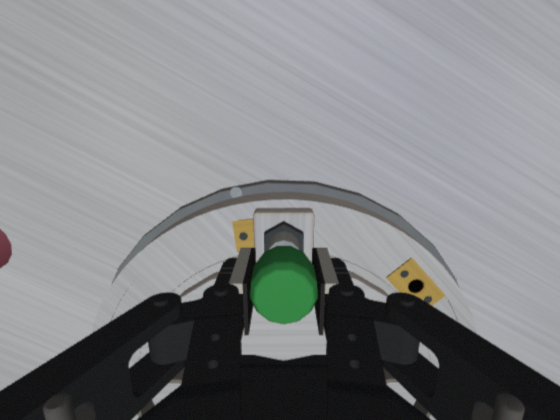

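View pics/side6c.png

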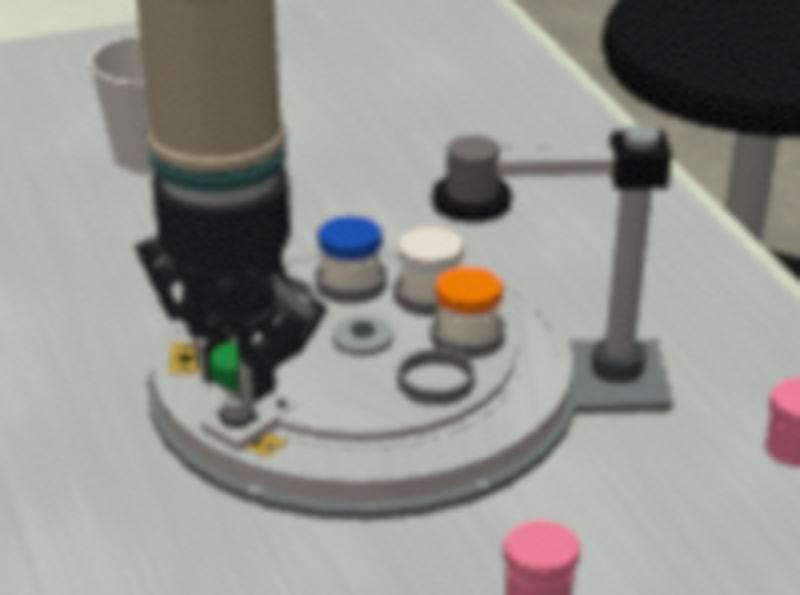

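Call:
{"fn": "arm_command", "kwargs": {
  "steps": [
    [[0,0,0],[0,0,-1.5],195],
    [[0,0,0],[0,0,-1.2],195],
    [[0,0,0],[0,0,0],195]
  ]
}}

```text
clock: 6.1
position: [0.5168, -0.0207, 0.0716]
ee_rot: [-0.0, -0.25, 0.968, 0.0]
contact_force: [2.1, 3.0, -9.3]
width: 0.0268
```

Call:
{"fn": "arm_command", "kwargs": {
  "steps": [
    [[0,0,0],[0,0,-0.6],195],
    [[0,0,0],[0,0,0],195],
    [[0,0,0],[0,0,0],162],
    [[0,0,0],[0,0,0],162],
    [[0,0,0],[0,0,0],162]
  ],
  "newtons": 20
}}

```text
clock: 6.72
position: [0.5175, -0.0216, 0.0716]
ee_rot: [0.001, -0.25, 0.968, -0.001]
contact_force: [-0.2, -0.3, -0.1]
width: 0.031
```

```bash
python3 look.py 7 .0905
```

```text
t 6.725 pos [ 0.5175 -0.0216  0.0716] q [-1.760e-01  3.350e-01  1.862e+00 -1.000e-03  9.440e-01 -2.251e+00] F [-0.2 -0.3 -0.1] M [-0.03 -0.   -0.01] w 0.031 rot [ 0.001 -0.25   0.968 -0.001]
wrist [ 253  246   68   76 4017] [286.  283.9] [ 0.5161 -0.0219]
side [232 218  10  14  99] [236.2 224.3] [ 0.5116 -0.0159]
```

View pics/wrist7.png

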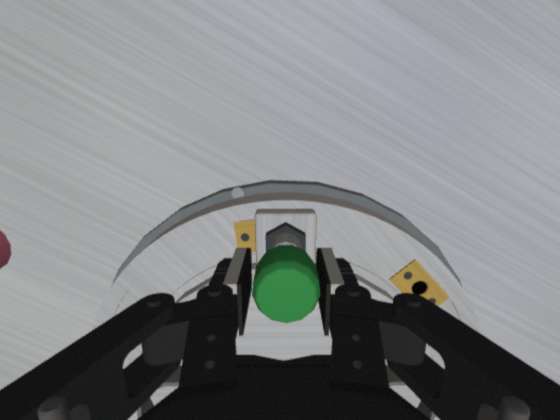

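The pads are clear and the pin is riding freely on the ring. I'll push gently with the trailing pad.

Call:
{"fn": "arm_command", "kwargs": {
  "steps": [
    [[0,0,0.013],[0.7,-1.3,0],162],
    [[0,0,0.013],[0.7,-1.3,0],162],
    [[0,0,0.013],[0.8,-1.3,0],162],
    [[0,0,0.013],[0.8,-1.3,0],162],
    [[0,0,0.013],[0.8,-1.3,0],162],
    [[0,0,0],[0,0,0],162]
  ]
}}

```text
clock: 7.58
position: [0.5199, -0.0256, 0.0709]
ee_rot: [-0.0, -0.281, 0.96, 0.002]
contact_force: [-2.3, 6.9, 2.7]
width: 0.0308
```

```bash
python3 look.py 8 .0905
```

```text
t 7.575 pos [ 0.5199 -0.0256  0.0709] q [-0.185  0.34   1.854  0.004  0.95  -2.328] F [-2.3  6.9  2.7] M [ 1.04  0.22 -0.05] w 0.0308 rot [-0.    -0.281  0.96   0.002]
wrist [ 255  247   68   76 4055] [288.2 284.8] [ 0.518  -0.0253]
side [233 219  11  14 109] [237.8 225.3] [ 0.5143 -0.0207]
```

Call:
{"fn": "arm_command", "kwargs": {
  "steps": [
    [[0,0,0],[0,0,0],162],
    [[0,0,0],[0,0,0],162]
  ]
}}

```text
clock: 7.92
position: [0.52, -0.0258, 0.071]
ee_rot: [-0.0, -0.281, 0.96, 0.002]
contact_force: [-1.2, 6.7, 2.4]
width: 0.031
```

```bash
python3 look.py 9 .0905
```

```text
t 7.925 pos [ 0.52   -0.0258  0.071 ] q [-0.185  0.34   1.854  0.004  0.95  -2.328] F [-1.2  6.7  2.4] M [ 0.94  0.19 -0.01] w 0.031 rot [-0.    -0.281  0.96   0.002]
wrist [ 255  247   68   76 4048] [288.2 284.8] [ 0.5181 -0.0255]
side [233 219  10  14 106] [237.8 225.4] [ 0.5141 -0.0211]
```

View pics/side9c.png

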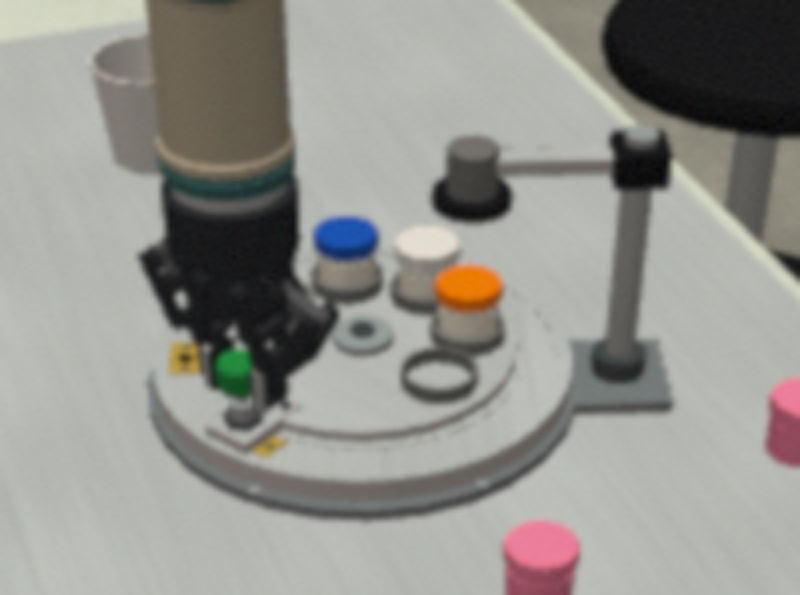

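View pics/wrist9.png

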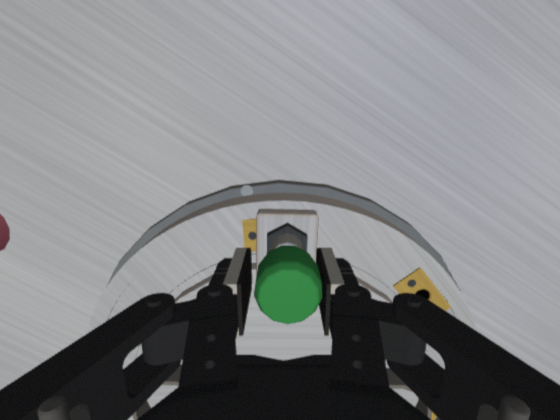

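The knob still rides at full height with the block ahead at (251,236). Resistance is about 7 N and steady, which is friction. I'll continue in 0.8–1 mm steps.

Call:
{"fn": "arm_command", "kwargs": {
  "steps": [
    [[0,0,0.008],[0.5,-0.8,0],162],
    [[0,0,0.008],[0.5,-0.8,0],162],
    [[0,0,0.008],[0.5,-0.8,0],162],
    [[0,0,0.008],[0.5,-0.8,0],162],
    [[0,0,0],[0,0,0],162]
  ]
}}

```text
clock: 8.65
position: [0.5234, -0.0314, 0.0711]
ee_rot: [0.0, -0.297, 0.955, -0.0]
contact_force: [0.1, -0.7, -0.0]
width: 0.0313
```

```bash
python3 look.py 10 .0905
```

```text
t 8.65 pos [ 0.5234 -0.0314  0.0711] q [-1.920e-01  3.430e-01  1.848e+00 -1.000e-03  9.490e-01 -2.365e+00] F [ 0.1 -0.7 -0. ] M [ 0.1   0.05 -0.02] w 0.0313 rot [ 0.    -0.297  0.955 -0.   ]
wrist [ 256  241   64   72 3619] [287.2 276.8] [ 0.5186 -0.0336]
side [236 223  10  13 101] [240.4 228.8] [ 0.5165 -0.0354]
```

Force has fallen to zero and the knob looks smaller, from 68 to 64 px, so the pin has dropped. I'll check how far.

```bash
python3 look.py 11 .083
python3 - <<'E'
from h import *
from rig import imaging
p=imaging.camera_params("wrist"); st,c,m=green(cv2.imread("pics/wrist11.png"))
# fit x,y,z from bounding box
def bb(v):
    h=cen(p,*v)[1]; return np.r_[h.min(0),h.max(0)]
t=np.array([st[0],st[1],st[0]+st[2],st[1]+st[3]],float)
r=least_squares(lambda v:np.r_[bb(v)-t],[.52,-.03,.085]);print(r.x,r.fun)
x=r.x[:2]-[.6173,.0344];print(np.hypot(*x),np.degrees(np.arctan2(x[1],x[0]))%360)
E
```

```text
t 8.75 pos [ 0.5233 -0.0313  0.0711] q [-0.192  0.343  1.848 -0.     0.949 -2.365] F [ 0.4  0.4 -0.6] M [-0.01  0.05 -0.02] w 0.0307 rot [ 0.    -0.297  0.955 -0.   ]
wrist [ 256  241   64   72 3611] [286.8 276.7] [ 0.522  -0.0311]
side [236 223  10  13 101] [240.4 228.9] [ 0.5184 -0.0271]
[ 0.5211718  -0.0310938   0.08489664] [-2.7094574  -7.01086426  2.27160645  6.05554199]
0.11631882146342384 214.2672788443995
```

View pics/wrist11.png

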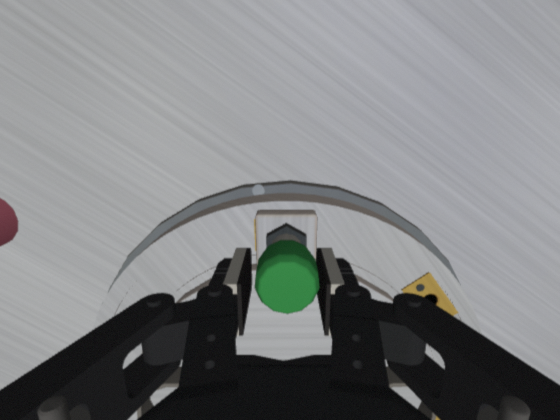

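View pics/side11c.png

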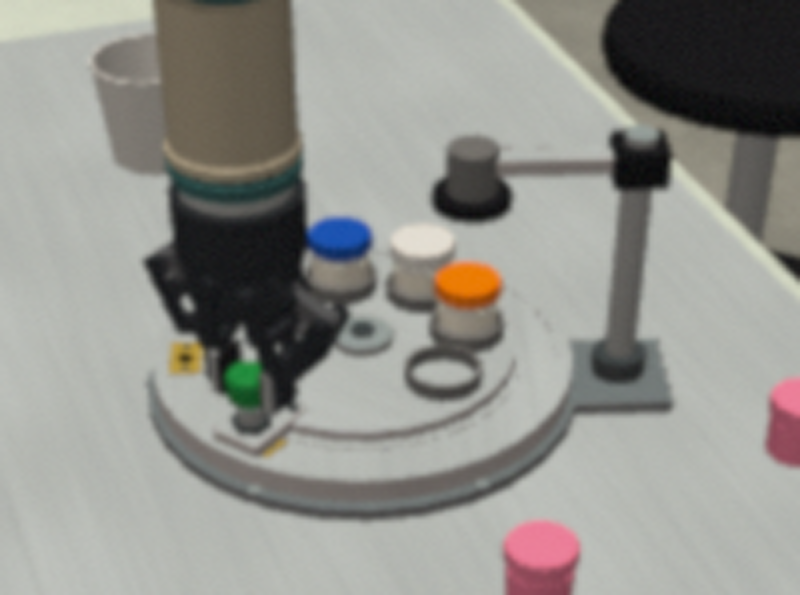

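Call:
{"fn": "arm_command", "kwargs": {
  "steps": [
    [[0,0,0],[0,0,0],120],
    [[0,0,0],[0,0,0],60],
    [[0,0,0],[0,0,0],0],
    [[0,0,0],[0,0,0],0],
    [[0,0,0],[0,0,30],0],
    [[0,0,0],[0,0,40],0],
    [[0,0,0],[0,0,30],0],
    [[0,0,0],[0,0,0],0]
  ]
}}

```text
clock: 9.85
position: [0.5246, -0.0311, 0.1735]
ee_rot: [0.003, -0.297, 0.955, -0.001]
contact_force: [0.8, 0.1, -0.9]
width: 0.0853
```

```bash
python3 look.py 12 .083 wrist side scene
python3 - <<'E'
from h import *
from rig import imaging
P={n:imaging.camera_params(n) for n in("wrist","side")}
C={n:green(cv2.imread(f"pics/{n}12.png"))[1] for n in P}
r=least_squares(lambda v:np.concatenate([cen(P[n],*v)[0]-C[n] for n in P]),[.52,-.03,.085]);print(r.x,r.fun)
for z in(.083,.085,.087,.0905):
    for n in P:
        q=least_squares(lambda v:cen(P[n],v[0],v[1],z)[0]-C[n],[.52,-.03]).x-[.6173,.0344]
        print(z,n,np.hypot(*q),np.degrees(np.arctan2(q[1],q[0]))%360)
E
```

```text
t 9.85 pos [ 0.5246 -0.0311  0.1735] q [-0.192  0.239  1.707  0.     1.19  -2.365] F [ 0.8  0.1 -0.9] M [-0.04  0.01  0.03] w 0.0853 rot [ 0.003 -0.297  0.955 -0.001]
wrist [ 269  189   36   39 1118] [286.5 208.3] [ 0.5222 -0.0311]
side [237 224  10  12 102] [241.6 229.4] [ 0.5207 -0.0298]
scene [393   0  62  33 799] [428.8  12.3] [-0.9066 -0.6214]
[ 0.51802863 -0.03129844  0.08400155] [-0.17505586  0.24821522 -0.89678101  0.31881382]
0.083 wrist 0.11894045484139303 213.42848397696466
0.083 side 0.11602329580710476 213.5904081932351
0.085 wrist 0.11953041218595126 213.44568407367373
0.085 side 0.11776983284124318 214.35504135134164
0.087 wrist 0.12012051900849562 213.46271625949734
0.087 side 0.11953673035056113 215.09719922829623
0.0905 wrist 0.12115354292634678 213.49217512748535
0.0905 side 0.12267513513661119 216.34410537207006
```

View pics/wrist12.png

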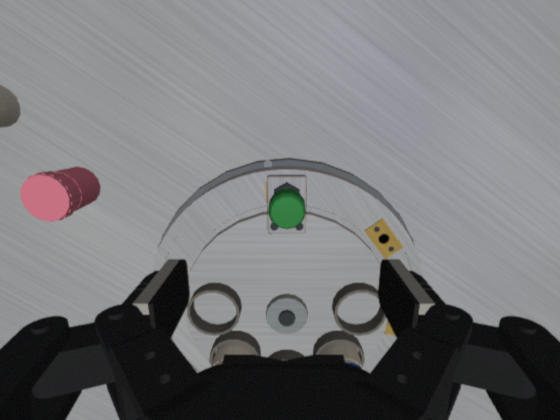

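View pics/side12c.png

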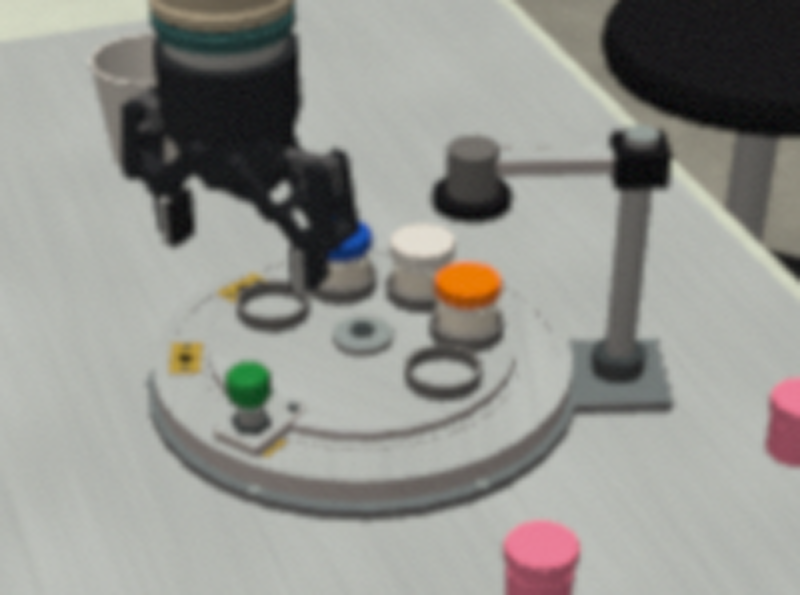

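Run:
```python
import cv2,numpy as np
a=cv2.imread("pics/side0.png")[195:235,205:265]; b=cv2.imread("pics/side12.png")[210:250,215:275]; c=cv2.imread("pics/side9.png")[210:250,215:275]
cv2.imwrite("pics/cmp.png",np.hstack([cv2.resize(x,None,fx=4.4,fy=8,interpolation=cv2.INTER_CUBIC) if 0 else cv2.resize(x,None,fx=4.4,fy=4.4,interpolation=cv2.INTER_CUBIC) for x in(a,b,c)]))
```

```text
(no output)
```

View pics/cmp.png

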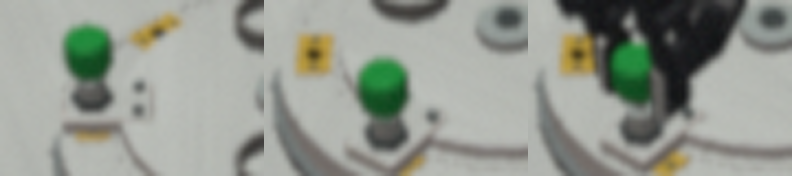

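```bash
python3 look.py 13 .083 wrist side
python3 - <<'E'
import cv2
im=cv2.imread("pics/scene12.png")[140:340,150:480]
cv2.imwrite("pics/scene12c.png",cv2.resize(im,None,fx=2.4,fy=2.4,interpolation=cv2.INTER_CUBIC))
E
```

```text
t 10.0 pos [ 0.522  -0.0306  0.17  ] q [-0.192  0.242  1.712  0.     1.189 -2.365] F [ 0.1  0.2 -1.1] M [0.05 0.01 0.01] w 0.0854 rot [-0.001 -0.297  0.955  0.001]
wrist [ 265  193   37   40 1150] [283.3 212.7] [ 0.5222 -0.0311]
side [237 224  10  12 102] [241.6 229.4] [ 0.5207 -0.0298]
```

View pics/scene12c.png

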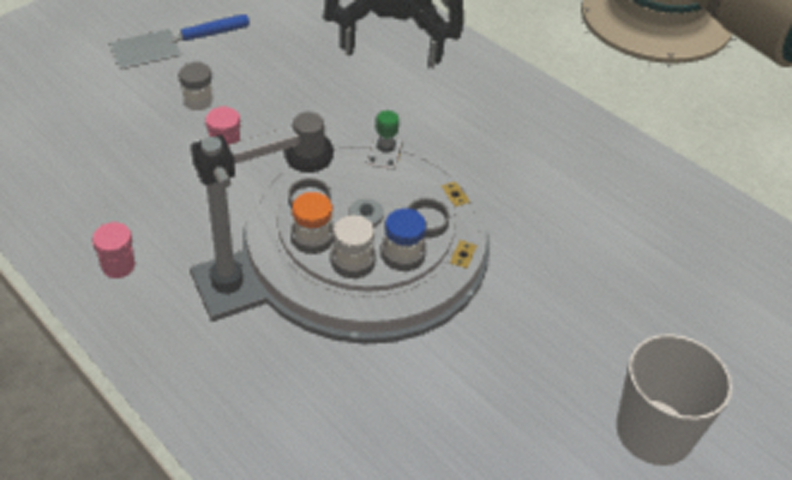

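All the jars are upright in their cups, and the tub, scraper, grey jar and pink look-alikes haven't moved. The wrist and side views place the knob at home height, with the same residuals as at the home stop. Handing in.

```bash
python3 -c "
from rig import manip
print(manip.sign_off())"
```

```text
the job is handed in; nothing more can be done
None
```

The orange-lid jar is under the camera and the index pin has dropped into that jar's stop hole. I lifted the knob about 10 mm and swung the carousel anticlockwise. About 11 mm before the hole I loosened the grip so the sprung pin rode on the ring, then nudged it along until it dropped in.

- **Pin height:** after the drop the side force fell from about 7 N to zero. The wrist and side cameras then put the knob at its 83 mm home height, to within about 0.5 mm, with the same small offsets as at the home stop.
- **Position:** the pin dropped about 0.92 rad from home, within 1.5 mm of my first estimate of the hole. That is further than the jar's nominal 48-degree step (0.84 rad), so the jar sits where the hand-clamped stop puts it.
- **Rest of the bench:** all three jars are upright in their cups, and nothing else looks moved. The gripper was open about 100 mm above the knob, touching nothing. The job took about 10 s.
- **Disagreements and limits:** the wrist and side views differed by 1–2 mm throughout, within calibration. A fit of knob height to its outline in one picture was poor, so I disregarded it. I did not push on the carousel to test the lock, so "locked" rests on the drop, the force and the measured height.

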